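# Pump up the ball launcher until its pin is out

### The arm

A 6-joint arm with a two-finger parallel gripper is mounted at the origin on the work surface. World frame = base frame: x ahead of the robot, y to its left, z up, the work surface at z = 0. Lengths are in m, angles in rad, forces in N, time in s.
With the tool pointing down it reaches from about 0.35 to 0.875 m from the base axis. Payload 15.5 kg.
Tool frame: the origin (TCP) lies at the very end of the fingers, on their centre line; the grasp point (between the pads) lies 19 mm behind it; z points along the fingers, y is the line along which they close (so a half turn about z gives the same grasp; the last joint's range is limited). The gripper opens to 85 mm and grips with 20 to 120 N. Pads are 22 mm wide; open, the fingers measure 114 mm over their backs; the gripper's body (76 mm by 85 mm) begins 54 mm behind the grasp point. The pads swing forward as they close: fully open they stand 13 mm farther back than shut.
Start: joints at [-1.294, 0.494, 1.345, -0, 1.302, -0.096], TCP at [0.227, -0.582, 0.231] pointing down, gripper open.
Joint ranges: [-2.91, 2.91], [-0.82, 2.16], [0.22, 2.67], [-1.22, 4.37], [0.12, 2.79], [-3.08, 3.08]. Speed limits (rad/s): [1.89, 1.89, 2.57, 3.01, 3.01, 3.01].

### API

Orientations are given as a unit quaternion [w, x, y, z].
In Python, from rig import * gives the robot as it stands.
- The arm moves only by the tool play_rows, never from a script. Its argument "steps" is text: rows parted by semicolons, each of 5 numbers parted by spaces: the shift along the tool's x, y, z in cm, then the turn about the tool's z in degrees, then the finger opening in cm, from 0 to 8.54. In form: tx ty tz spin claw; .... A call has 1 to 10 rows; each row is the pose to reach, as a shift and turn from the pose commanded when the call began, along the tool's axes at that moment; what a row does not reach only later rows make up. A row lasts 1/8 s, in which the tool goes at most 62.5 mm and 10.7 degrees, less where a joint would pass 70% of its speed; a pose out of reach is approached as far as the arm can. A call with a gripper value outside its range is refused whole. The fingers move at their own pace and stop on an object; "squeeze" is the grip in N (left out, the last holds). Time passes only in rows, so rows that repeat a pose let the fingers close. It gives the time, the measured TCP pose, the force, the opening and the grip force at its end, in the units of the state.
- get_state(): the state, without advancing time (a new reading comes with each control period).
- camera(name): name is "side" or "top"; returns a dict with "pixels" (420x560x3 uint8, blue, green, red), "fx", "fy", "cx", "cy" (pixels), "R" (3x3) and "t" (3): a world point X has camera coordinates R X + t. Camera axes: x right, y down, z forward; pixel columns grow to the right and rows downward; lengths in m; the calibration is good to about 2 mm. A picture is of the moment at which its call begins. There is no depth.
- hand_in(): hands the job in; it is judged then, once.
The state is a dict: "clock": time; "joint_positions": joint angles; "qvel": joint speeds; "joint_efforts": joint torques, N m; "eef_pos": TCP position; "tcp_rot": TCP orientation; "wrist_force": force on the tool from outside, world axes, zero at the start; "ft_torque": the same for the moment, N m; "finger_gap": finger opening in m; "grasp_force": force on a finger pad.
Only numpy, scipy, OpenCV 4.12 (cv2) and the standard library are available. Lean on these libraries where they do the work, as an engineer would, in place of code of your own. Each camera call takes 0.05 s, during which the arm holds its last target. There are 200 camera calls.

### The job

Of the two ball launchers on the table, one is already charged (its steel indicator pin stands far out of its sleeve); charge the other one by pushing its plunger knob down with the fingertips in full strokes, letting it spring right up each time, until its pin stands fully out, then leave the plunger up. Do not push or pull on either pin with the robot, do not press the charged launcher's plunger, and leave everything else on the table where it is; nothing is to be gripped or lifted.

Things in the scene. Friction and masses are not known exactly. Their poses are not given: they have to be found in the camera images.
- launcher_1: First ball launcher, fixed to the table: plywood base 165 x 140 x 18 mm, upright 60 mm wide pump (top at z 108 mm) with a wooden plunger knob, grey sleeve 32 mm wide, 75 mm high holding the indicator pin, white tube sloping up (top 115 mm). Origin: pump axis at table height. z up; tube leans to +x (x 35 to 135 mm); pin 65 mm from the axis at +y
- knob_1 (a point): middle of the top face of launcher 1's wooden plunger knob (40 mm wide, flat part 34 mm, 20 mm thick); 160 mm above the table with the plunger up, 132 mm when it is fully down; moves with the plunger
- plunger_1 (a joint): plunger of launcher 1, m pressed down from its upper rest: 0 up, 0.028 fully down against its stop. Spring-loaded: about 5 N to start, 13 N at the bottom (a few N more while it lifts the pin); it springs back up by itself in about 0.3 s when let go
- pin_tip_1 (a point): top of launcher 1's steel indicator pin (12 mm wide, flat head 22 mm): 80 mm above the table when fully in, 122 mm when fully out
- pin_1 (a joint): how far launcher 1's indicator pin is out, m: 0 fully in, about 0.041 fully out. Friction holds it where it is. A ratchet raises it on the plunger's way down, about 8 mm per full stroke; to catch the next tooth, press at least 23 mm and let right up (short strokes raise it little or not at all). Extra strokes once fully out do nothing
- launcher_2: Second, identical-looking ball launcher, fixed to the table: plywood base 165 x 140 x 18 mm, upright 60 mm wide pump (top at z 108 mm) with a wooden plunger knob, grey sleeve 32 mm wide, 75 mm high holding the indicator pin, white tube sloping up (top 115 mm). Origin: pump axis at table height. z up; tube leans to +x (x 35 to 135 mm); pin 65 mm from the axis at +y
- knob_2 (a point): middle of the top face of launcher 2's wooden plunger knob (40 mm wide, flat part 34 mm, 20 mm thick); 160 mm above the table with the plunger up, 132 mm when it is fully down; moves with the plunger
- plunger_2 (a joint): plunger of launcher 2, m pressed down from its upper rest: 0 up, 0.028 fully down against its stop. Spring-loaded: about 5 N to start, 13 N at the bottom (a few N more while it lifts the pin); it springs back up by itself in about 0.3 s when let go
- pin_tip_2 (a point): top of launcher 2's steel indicator pin (12 mm wide, flat head 22 mm): 80 mm above the table when fully in, 122 mm when fully out
- pin_2 (a joint): how far launcher 2's indicator pin is out, m: 0 fully in, about 0.041 fully out. Friction holds it where it is. A ratchet raises it on the plunger's way down, about 8 mm per full stroke; to catch the next tooth, press at least 23 mm and let right up (short strokes raise it little or not at all). Extra strokes once fully out do nothing
- catapult: small craft-stick catapult, 140 x 90 mm, 120 mm high, loose, a bystander; origin at its underside's centre
- tape_roll: cardboard tape roll, 84 mm wide, 24 mm high, loose, a bystander; origin at its underside's centre
- glue_stick: white glue stick standing up, 28 mm wide, 90 mm high, loose, a bystander; origin at its underside's centre
- ball_cup: paper cup, 76 mm wide, 85 mm high, loose, a bystander; origin at its underside's centre
- water_bottle: green water bottle, 68 mm wide, 190 mm high, loose, a bystander; origin at its underside's centre
- screwdriver: screwdriver lying flat, handle to its -x, loose, a bystander; origin at its underside's centre
- wood_offcut: plywood offcut, 90 x 50 x 18 mm, loose, a bystander; origin at its underside's centre
- paint_jar: clear jar, 56 mm wide, 70 mm high, loose, a bystander; origin at its underside's centre
Things that resemble listed ones, but are neither listed nor needed, are in the scene too. What is shaped like the launcher_2 but turquoise is not meant.

How it is judged:
By the outcome, as a careful person would: the job done as asked, in the order asked, and still so for the second after the job is handed in, with the robot touching nothing.
It also fails if it takes over 48 s, if anything falls off the work surface, if the arm or the gripper's body presses on something with over 40 N, if the wrist force passes 120 N, or if a joint passes its speed limit or range.

## Working session

There is one attempt and no reset: what is moved stays moved. The work goes in short steps, Python scripts to look and compute and a tool call to move; the robot and the scene stay as the last step left them, time stands still between calls to the robot, and variables do not carry over. Pictures are saved under pics/ and viewed, at most 10 in all, crops included, and the job is handed in when it is done.

Besides the shell and the picture viewer there is one more tool, called after "Call:" by a JSON object that holds its "name" and its "arguments". play_rows: Moves the arm, as the interface text tells. Its arguments: {"type":"object","properties":{"steps":{"type":"string"},"squeeze":{"type":"number"}},"required":["steps"]}

```bash
mkdir -p pics; python3 - <<'E'
from rig import *
import cv2,pickle
for n in("top","side"):
    c=camera(n); cv2.imwrite(f"pics/{n}0.png",c["pixels"]); pickle.dump(c,open(f"{n}0.pkl","wb"))
    print(n,c["fx"],c["cx"],c["cy"],(-c["R"].T@c["t"]).round(3),c["R"].round(3).tolist())
s=get_state();print(s["clock"],s["eef_pos"],s["tcp_rot"],s["finger_gap"])
E
```

```text
top 458.8224268810751 285.2513530851409 217.47632692381057 [0.36  0.034 1.433] [[-0.005, -1.0, 0.0], [-0.991, 0.004, -0.135], [0.135, -0.001, -0.991]]
side 454.90651987710606 268.3363680899879 201.28327542049206 [-0.128  0.692  0.896] [[-0.718, -0.695, -0.023], [-0.421, 0.46, -0.782], [0.554, -0.552, -0.623]]
0.1 [ 0.22697515 -0.58198525  0.2307384 ] [-5.51212985e-04  9.82770989e-01  1.84826614e-01 -4.97201297e-05] 0.08516888380085469
```

View pics/top0.png

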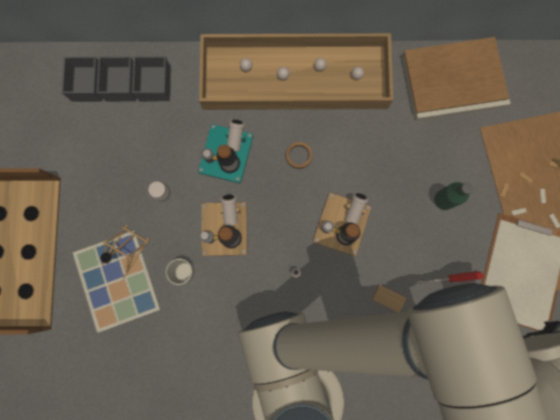

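View pics/side0.png

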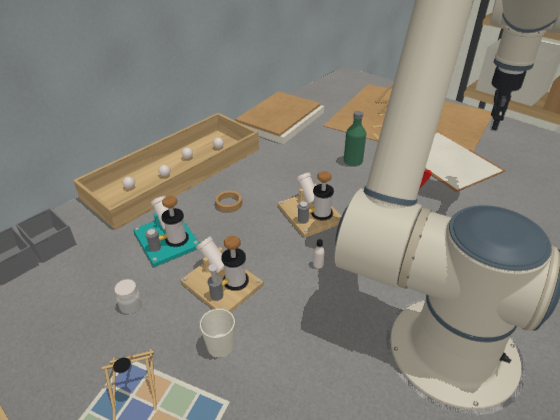

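The two plywood launchers are at top-view pixels (228,235) and (348,232). The turquoise decoy is at (228,155). I'll enlarge the pins and locate the knobs.

```bash
cat > h.py <<'E'
import numpy as np,pickle,cv2
def ray(c,u,v):
    R,t=c["R"],c["t"];d=R.T@np.array([(u-c["cx"])/c["fx"],(v-c["cy"])/c["fy"],1]);return -R.T@t,d
def onz(c,u,v,z):
    o,d=ray(c,u,v);return o+d*(z-o[2])/d[2]
def proj(c,X):
    p=c["R"]@np.array(X)+c["t"];return (c["fx"]*p[0]/p[2]+c["cx"],c["fy"]*p[1]/p[2]+c["cy"])
E
python3 - <<'E'
from h import *
cs={n:pickle.load(open(n+"0.pkl","rb")) for n in("top","side")}
T=cs["top"];S=cs["side"]
for n,c in cs.items():
    hsv=cv2.cvtColor(c["pixels"],cv2.COLOR_BGR2HSV)
    m=cv2.inRange(hsv,(3,130,50),(14,255,170))
    k,_,st,ce=cv2.connectedComponentsWithStats(m)
    for i in range(1,k):
        if 40<st[i,4]<700: print(n,st[i],ce[i].round(1),onz(c,*ce[i],.15).round(3))
a=S["pixels"];b=T["pixels"]
f=lambda im,y,x,h,w:cv2.resize(im[y:y+h,x:x+w],(390,290),interpolation=cv2.INTER_CUBIC)
cv2.imwrite("pics/crop.png",np.vstack([np.hstack([f(a,230,180,75,100),f(a,165,265,75,100)]),np.hstack([f(b,190,180,75,100),f(b,190,300,75,100)])]))
E
```

```text
top [219 146  12  12 111] [224.  151.6] [0.727 0.209 0.15 ]
top [ 16 170  22   4  49] [ 26.7 170.9] [0.673 0.772 0.15 ]
top [498 214  19   8  74] [507.2 217.6] [ 0.532 -0.593  0.15 ]
top [346 224  13  13 118] [352.3 230.1] [ 0.498 -0.155  0.15 ]
top [219 227  13  13 126] [225.2 233.2] [0.491 0.202 0.15 ]
top [  0 328  28   5  68] [ 13.  330.7] [0.226 0.778 0.15 ]
side [318 172  13  10  81] [324.  176.2] [ 0.498 -0.155  0.15 ]
side [162 196  15  11  77] [169.  201.7] [0.728 0.21  0.15 ]
side [224 236  16  13 103] [231.6 242.8] [0.49  0.203 0.15 ]
```

View pics/crop.png

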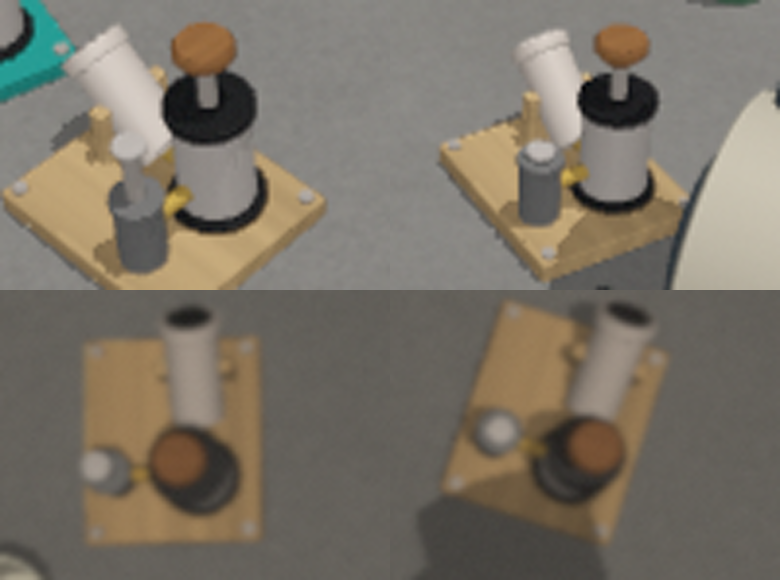

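The left launcher's pin is out, so it is already charged. The right one's pin is in, so I'll pump that one: its knob is at (0.498, -0.155), and both views agree. Moving above it with the fingers closed.

Call:
{"name": "play_rows", "arguments": {"steps": "2 -1.5 0 0 0; 6 -4.4 0 0 0; 11 -8.1 0 0 0; 16 -11.8 0 0 0; 21 -15.4 0 0 0; 26 -19.1 0 0 0; 31 -22.8 0 0 0; 35.5 -26.1 0 0 0; 39 -28.7 0 0 0; 40.8 -30 0 0 0", "squeeze": 20}}

```text
clock: 1.35
eef_pos: [0.499, -0.1525, 0.2311]
tcp_rot: [-0.0, 0.983, 0.186, -0.0]
wrist_force: [0.1, -0.5, -0.0]
finger_gap: 0.0004
grasp_force: 0.0
```

Call:
{"name": "play_rows", "arguments": {"steps": "0 0 0 0 0; 0 0 1 0 0; 0 0 3 0 0; 0 0 4.5 0 0; 0 0 5 0 0; 0 0 5 0 0"}}

```text
clock: 2.1
eef_pos: [0.498, -0.1548, 0.1811]
tcp_rot: [-0.0, 0.983, 0.185, -0.0]
wrist_force: [0.7, -0.0, -0.1]
finger_gap: -0.0
grasp_force: 0.0
```

```bash
python3 - <<'E'
from rig import *
from h import *
s=get_state();print(s["clock"],s["eef_pos"],s["tcp_rot"],s["wrist_force"],s["finger_gap"])
a=camera("side")["pixels"];b=camera("top")["pixels"]
f=lambda im,y,x,h,w:cv2.resize(im[y:y+h,x:x+w],(390,390),interpolation=cv2.INTER_CUBIC)
cv2.imwrite("pics/near.png",np.hstack([f(a,130,265,110,110),f(b,170,300,110,110)]))
E
```

```text
2.1 [ 0.49803774 -0.15481058  0.18110671] [-1.39818767e-04  9.82806983e-01  1.84635791e-01 -2.00639660e-04] [ 0.72743595 -0.04245458 -0.07459571] -4.7159477430899916e-05
```

View pics/near.png

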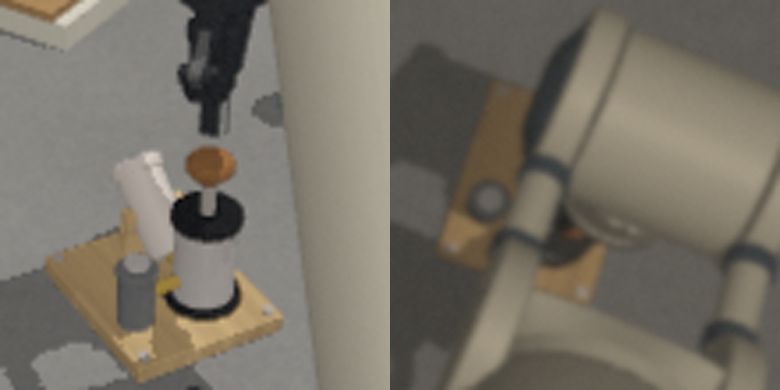

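The fingertips (crop 212,130) are centred just above the knob (210,160), and the pin is in view. First stroke:

Call:
{"name": "play_rows", "arguments": {"steps": "0 0 1.5 0 0; 0 0 2.5 0 0; 0 0 3.5 0 0; 0 0 4.4 0 0; 0 0 4.8 0 0; 0 0 4.8 0 0; 0 0 4.8 0 0"}}

```text
clock: 3.08
eef_pos: [0.4982, -0.1546, 0.1332]
tcp_rot: [0.0, 0.983, 0.185, 0.0]
wrist_force: [-2.5, 0.9, 12.2]
finger_gap: 0.0
grasp_force: 6.3
```

Plunger is down 27 mm at 12 N. Release fully, then stroke again, going 0.5 mm deeper.

Call:
{"name": "play_rows", "arguments": {"steps": "0 0 -2 0 0; 0 0 -4 0 0; 0 0 -4 0 0; 0 0 -4 0 0; 0 0 -4 0 0; 0 0 -2.5 0 0; 0 0 -1.2 0 0; 0 0 -0.3 0 0; 0 0 0.05 0 0; 0 0 0.05 0 0"}}

```text
clock: 4.32
eef_pos: [0.4987, -0.1548, 0.1322]
tcp_rot: [0.0, 0.983, 0.185, 0.0]
wrist_force: [0.3, -0.3, 13.1]
finger_gap: -0.0002
grasp_force: 6.6
```

Call:
{"name": "play_rows", "arguments": {"steps": "0 0 -2 0 0; 0 0 -4 0 0; 0 0 -4 0 0; 0 0 -4 0 0; 0 0 -4 0 0; 0 0 -4 0 0"}}

```text
clock: 5.08
eef_pos: [0.4979, -0.1545, 0.1722]
tcp_rot: [-0.0, 0.983, 0.185, -0.0]
wrist_force: [0.3, -0.2, -0.5]
finger_gap: -0.0
grasp_force: 0.0
```

```bash
cat > look.py <<'E'
from rig import *
from h import *
import sys
s=get_state();print(s["clock"],s["eef_pos"],s["wrist_force"])
c=camera("side");a=c["pixels"]
cv2.imwrite(sys.argv[1],cv2.resize(a[130:240,265:375],(550,550),interpolation=cv2.INTER_CUBIC))
# predicted rows of the pin tip at several heights, in crop pixels (x,y)
T=pickle.load(open("top0.pkl","rb"))
P=onz(T,327,226,.08);print("pin xy",P.round(3))
for z in(.08,.088,.096,.104,.112,.122):
    u,v=proj(c,[P[0],P[1],z]);print(z,round((u-265)*5),round((v-130)*5))
E
python3 look.py pics/s2.png
```

```text
5.075 [ 0.49794587 -0.15445777  0.17216786] [ 0.32572058 -0.17471629 -0.50408006]
pin xy [ 0.518 -0.09   0.08 ]
0.08 189 367
0.088 190 356
0.096 190 345
0.104 190 333
0.112 191 322
0.122 191 308
```

View pics/s2.png

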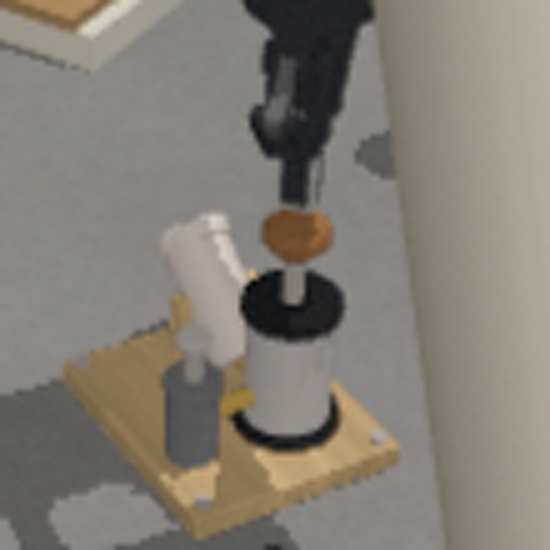

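The pin head is now at crop (193,340), about 0.10 m high, so each stroke raises it a tooth. Continuing with full strokes; the call starts with the plunger up.

Call:
{"name": "play_rows", "arguments": {"steps": "0 0 1.5 0 0; 0 0 2.8 0 0; 0 0 3.7 0 0; 0 0 4.05 0 0; 0 0 4.05 0 0; 0 0 2 0 0; 0 0 0 0 0; 0 0 0 0 0; 0 0 0 0 0; 0 0 0 0 0"}}

```text
clock: 6.38
eef_pos: [0.4977, -0.1544, 0.1718]
tcp_rot: [-0.0, 0.983, 0.185, -0.001]
wrist_force: [0.4, 0.4, 0.7]
finger_gap: -0.0003
grasp_force: 0.0
```

Call:
{"name": "play_rows", "arguments": {"steps": "0 0 1.5 0 0; 0 0 2.8 0 0; 0 0 3.7 0 0; 0 0 4.05 0 0; 0 0 4.05 0 0; 0 0 2 0 0; 0 0 0 0 0; 0 0 0 0 0; 0 0 0 0 0; 0 0 0 0 0"}}

```text
clock: 7.62
eef_pos: [0.4977, -0.1544, 0.1717]
tcp_rot: [-0.0, 0.983, 0.185, -0.001]
wrist_force: [-0.6, 0.8, -0.4]
finger_gap: 0.0001
grasp_force: 0.0
```

Call:
{"name": "play_rows", "arguments": {"steps": "0 0 1.5 0 0; 0 0 2.8 0 0; 0 0 3.7 0 0; 0 0 4.05 0 0; 0 0 4.05 0 0; 0 0 2 0 0; 0 0 0 0 0; 0 0 0 0 0; 0 0 0 0 0; 0 0 0 0 0"}}

```text
clock: 8.88
eef_pos: [0.4977, -0.1544, 0.1717]
tcp_rot: [-0.0, 0.983, 0.185, -0.001]
wrist_force: [-0.3, 0.3, -0.2]
finger_gap: -0.0
grasp_force: 0.0
```

Call:
{"name": "play_rows", "arguments": {"steps": "0 0 1.5 0 0; 0 0 2.8 0 0; 0 0 3.7 0 0; 0 0 4.05 0 0; 0 0 4.05 0 0; 0 0 2 0 0; 0 0 0 0 0; 0 0 0 0 0; 0 0 0 0 0; 0 0 0 0 0"}}

```text
clock: 10.12
eef_pos: [0.4977, -0.1544, 0.1717]
tcp_rot: [-0.0, 0.983, 0.185, -0.001]
wrist_force: [-0.1, -0.3, -1.0]
finger_gap: -0.0001
grasp_force: 0.0
```

```bash
python3 look.py pics/s6.png
```

```text
10.125 [ 0.49769285 -0.15436425  0.17167618] [-0.10635822 -0.27464104 -0.98906108]
pin xy [ 0.518 -0.09   0.08 ]
0.08 189 367
0.088 190 356
0.096 190 345
0.104 190 333
0.112 191 322
0.122 191 308
```

View pics/s6.png

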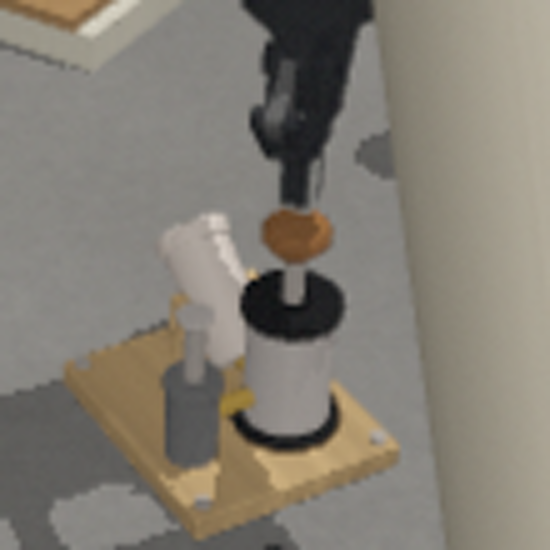

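The pin head is now near crop (195,316), or about 0.117 m. Two more strokes with a longer hold at the bottom, then compare.

Call:
{"name": "play_rows", "arguments": {"steps": "0 0 2 0 0; 0 0 3.2 0 0; 0 0 4 0 0; 0 0 4.05 0 0; 0 0 4.05 0 0; 0 0 4.05 0 0"}}

```text
clock: 10.92
eef_pos: [0.499, -0.1549, 0.1326]
tcp_rot: [0.001, 0.983, 0.185, 0.001]
wrist_force: [1.3, 0.4, 12.8]
finger_gap: -0.0001
grasp_force: 6.2
```

Call:
{"name": "play_rows", "arguments": {"steps": "0 0 -2 0 0; 0 0 -4 0 0; 0 0 -4 0 0; 0 0 -4 0 0; 0 0 -4 0 0; 0 0 -2 0 0; 0 0 -0.8 0 0; 0 0 0 0 0; 0 0 0 0 0; 0 0 0 0 0"}}

```text
clock: 12.18
eef_pos: [0.4989, -0.1549, 0.1325]
tcp_rot: [0.0, 0.983, 0.185, 0.001]
wrist_force: [0.7, -0.4, 12.1]
finger_gap: 0.0004
grasp_force: 6.2
```

Call:
{"name": "play_rows", "arguments": {"steps": "0 0 -2 0 0; 0 0 -4 0 0; 0 0 -4 0 0; 0 0 -4 0 0; 0 0 -4 0 0"}}

```text
clock: 12.8
eef_pos: [0.4977, -0.1543, 0.1713]
tcp_rot: [-0.0, 0.983, 0.185, -0.001]
wrist_force: [-0.6, 0.3, -0.2]
finger_gap: -0.0003
grasp_force: 0.0
```

```bash
python3 look.py pics/s8.png; python3 - <<'E'
import cv2,numpy as np
a=cv2.imread("pics/s6.png");b=cv2.imread("pics/s8.png")
s2=cv2.imread("pics/s2.png");q=lambda i:cv2.resize(i[270:420,130:260],(260,300))
cv2.imwrite("pics/cmp.png",np.hstack([q(s2),q(a),q(b)]))
for n,i in(("6",a),("8",b)): print(n,i[290:350:5,195].mean(1).round().tolist())
E
```

```text
12.8 [ 0.49771759 -0.15433391  0.17133604] [-0.62180231  0.31197408 -0.24980823]
pin xy [ 0.518 -0.09   0.08 ]
0.08 189 367
0.088 190 356
0.096 190 345
0.104 190 333
0.112 191 322
0.122 191 308
6 [153.0, 152.0, 144.0, 135.0, 133.0, 135.0, 137.0, 141.0, 130.0, 124.0, 125.0, 124.0]
8 [155.0, 152.0, 141.0, 134.0, 134.0, 134.0, 136.0, 140.0, 131.0, 123.0, 125.0, 125.0]
```

View pics/cmp.png

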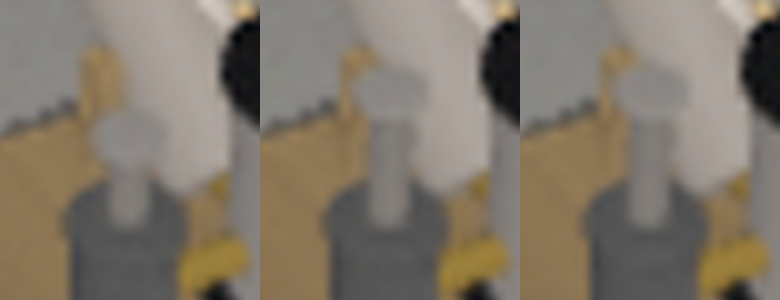

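The pin head did not move over the last two strokes (panels 2 and 3 match), so it is fully out. Retreat and hand in.

Call:
{"name": "play_rows", "arguments": {"steps": "0 0 -2 0 0; 0 0 -5 0 0; 0 0 -8 0 0; 0 0 -8 0 0; 0 0 -8 0 0; 0 0 -8 0 0"}}

```text
clock: 13.6
eef_pos: [0.4977, -0.1544, 0.2512]
tcp_rot: [-0.001, 0.983, 0.185, -0.001]
wrist_force: [1.4, -1.0, -0.2]
finger_gap: -0.0
grasp_force: 0.0
```

```bash
python3 -c "
from rig import *
print(hand_in())"
```

```text
the job is handed in; nothing more can be done
None
```

I charged the uncharged launcher (the one on the right in the top view) with eight plunger strokes: its pin stopped rising before the last two, so I take it as fully out. The plunger is up, the arm is clear, and the job was handed in at about 13.6 s.

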